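# Clear the jig and hold the profile on the sprung stop

### The arm

A 6-joint arm with a two-finger parallel gripper is mounted at the origin on the work surface. World frame = base frame: x ahead of the robot, y to its left, z up, the work surface at z = 0. Lengths are in mm, angles in rad, forces in N, time in s.
With the tool pointing down it reaches from about 275 to 975 mm from the base axis. Payload 8.4 kg.
Tool frame: the origin (TCP) lies at the very end of the fingers, on their centre line; the grasp point (between the pads) lies 19 mm behind it; z points along the fingers, y is the line along which they close (so a half turn about z gives the same grasp; the last joint's range is limited). The gripper opens to 92 mm and grips with 3 to 60 N. Pads are 20 mm wide; open, the fingers measure 128 mm over their backs; the gripper's body (75 mm by 189 mm) begins 69 mm behind the grasp point.
Start: joints at [-1.121, 0.353, 1.633, -0, 1.155, -0.002], TCP at [272.865, -562.292, 182.183] pointing down, gripper open.
Joint ranges: [-2.63, 2.63], [-0.92, 2.1], [0.06, 2.66], [-1.3, 4.44], [0, 2.69], [-3.02, 3.02]. Speed limits (rad/s): [2.22, 2.22, 2.79, 3.14, 3.14, 3.14].

### API

Orientations are given as a unit quaternion [x, y, z, w].
In Python, from bench import bot gives the robot as it stands.
- The arm moves only by the tool carry_out, never from a script. Its argument "moves" is a list of rows, each a list of 4 numbers: the shift along the tool's x, y, z in mm, then the turn about the tool's z in degrees. In form: [[tx, ty, tz, roll], ...]. A call has 1 to 20 rows; each row is the pose to reach, as a shift and turn from the pose commanded when the call began, along the tool's axes at that moment; what a row does not reach only later rows make up. A row lasts 1/8 s, in which the tool goes at most 62.5 mm and 10.7 degrees, less where a joint would pass 70% of its speed; a pose out of reach is approached as far as the arm can. A call with a gripper value outside its range is refused whole. "grip" is the closure in counts, from 0 (fully open) to 255 (shut), set as the call begins (left out, the last holds). The fingers move at their own pace and stop on an object; the grip force is fixed at half the most. Time passes only in rows, so rows that repeat a pose let the fingers close. It gives the time, the measured TCP pose, the force, the opening and the grip force at its end, in the units of the state.
- bot.state(): the state, without advancing time (a new reading comes with each control period).
- bot.grab_frame(name): name is "scene" or "top" or "wrist"; returns (picture, depth): 480x640x3 uint8, red, green, blue; 480x640 float32, mm along the optical axis (not along the pixel's ray), 0 where there is no reading.
- bot.calibration(name): a dict with "fx", "fy", "cx", "cy" (pixels), "dist_coeffs" ([k1, k2, p1, p2, k3] as OpenCV has them; the pictures are not rectified), "world_from_camera" (4x4, takes a point from camera to world coordinates); the wrist camera has in their place "mount" (4x4, takes a point from camera to tool coordinates, whose origin is the TCP and whose axes are the flange's). Camera axes: x right, y up, looking along -z (the intrinsics and any distortion apply to the point x, -y, -z); pixel columns grow to the right and rows downward; lengths in mm; the calibration is good to about 2 mm. A picture is of the moment at which its call begins: read the wrist's pose just before it. calibration takes no time and is no camera call.
- bot.hand_in(): hands the job in; it is judged then, once.
The state is a dict: "time_s": time; "q": joint angles; "joint_vel": joint speeds; "joint_efforts": joint torques, N m; "tool_pos": TCP position; "eef_rot": TCP orientation; "force": force on the tool from outside, world axes, zero at the start; "wrist_torque": the same for the moment, N m; "width": finger opening in mm; "grasp_force": force on a finger pad.
Only numpy, scipy, OpenCV 4.12 (cv2) and the standard library are available. Lean on these libraries where they do the work, as an engineer would, in place of code of your own. Each camera call takes 0.05 s, during which the arm holds its last target. There are 200 camera calls.

### The job

Grip the scraper block and wipe all four white offcuts off the jig's plate with it (not with the fingers), then stand the scraper back on the bench. Then lay the white T-profile flat on the plate, lengthwise and centred in front of the sprung stop, press its end squarely and gently against the stop until that has sunk about half way (8 mm), and finish while still holding it there with a steady push, so that a colleague can screw it down. Leave the jar, the cup and the screwdriver alone.

Things in the scene. Friction and masses are not known exactly. Their poses are not given: they have to be found in the camera images.
- jig: Fixed jig on the bench: dark steel plate 130 mm (its x) by 300 mm (its y), 20 mm thick; origin at the centre of the plate's underside, on the bench, z up; top of the plate at z = 20 mm. A fixed grey housing (70 mm in x, 20 mm in y, 50 mm high) stands on the plate at its +y end, from y = 130 to 150 mm. In front of it is the sprung stop. The rest of the plate is flat, without rims.
- stop (a joint): Sprung stop of the jig: how far it is pushed in, in m: 0 out, 0.016 the end of its travel. It is an upright steel plate 60 mm wide (jig's x), 10 mm thick, from 2 to 44 mm above the jig's plate, which slides to the jig's +y into the housing and springs back. Its spring pushes back with 3.2 N at the start plus 0.8 N per mm (9.6 N at 8 mm).
- stop_face (a point): Middle of the stop's front face, which looks to the jig's -y; it moves with the stop. With the stop out it is at x = 0, y = 100 mm, z = 43 mm in the jig's frame.
- profile: Loose white plastic T-section, 110 mm long along its y, lying on its flange: flange 50 mm wide (its x) and 8 mm thick, upright web 24 mm thick (its x), from 8 to 50 mm above the underside, both over the full length. Both ends are alike. Origin at the centre of the underside, z up. 0.22 kg, its mass varies by some 30 per cent.
- scraper: Loose scraper block standing on the bench: grey plastic blade 100 mm long (its y), 22 mm thick (its x), 35 mm high, and on it a wooden grip 24 mm thick (x), 50 mm long (y), from 35 to 82 mm above the underside. Origin at the centre of the underside, z up. 0.16 kg.
- offcut0: Loose white plastic offcut, a block of 24 x 18 x 16 mm (x, y, z), 10 g, lying on the jig's plate at the start. Origin at its centre.
- offcut1: Loose white plastic offcut, a block of 20 x 20 x 18 mm (x, y, z), 10 g, lying on the jig's plate at the start. Origin at its centre.
- offcut2: Loose white plastic offcut, a block of 26 x 16 x 16 mm (x, y, z), 10 g, lying on the jig's plate at the start. Origin at its centre.
- offcut3: Loose white plastic offcut, a block of 22 x 19 x 17 mm (x, y, z), 10 g, lying on the jig's plate at the start. Origin at its centre.
- jar: Bystander: closed jar, 66 mm across, 85 mm high; origin at the centre of its underside.
- cup: Bystander: clear plastic cup, 70 mm across the rim, 85 mm high; origin at the centre of its underside.
- driver: Bystander: screwdriver lying on the bench along its x; origin at its underside.

How it is judged (in metres and radians):
On the way, in this order (a step that is already met when the one before it is completed fails the run):
1. all four offcuts are off the plate, while the scraper is in the gripper ((height (world z) of offcut0 below 0.02 m or x of offcut0 in the frame of jig above 0.07 m or x of offcut0 in the frame of jig below -0.07 m or y of offcut0 in the frame of jig below -0.155 m) and (height (world z) of offcut1 below 0.02 m or x of offcut1 in the frame of jig above 0.07 m or x of offcut1 in the frame of jig below -0.07 m or y of offcut1 in the frame of jig below -0.155 m) and (height (world z) of offcut2 below 0.02 m or x of offcut2 in the frame of jig above 0.07 m or x of offcut2 in the frame of jig below -0.07 m or y of offcut2 in the frame of jig below -0.155 m) and (height (world z) of offcut3 below 0.02 m or x of offcut3 in the frame of jig above 0.07 m or x of offcut3 in the frame of jig below -0.07 m or y of offcut3 in the frame of jig below -0.155 m) and contact force between the fingers and scraper above 2 N), for 0.1 s.
2. the scraper stands on the bench, let go (height (world z) of scraper below 0.01 m and angle between scraper's own z axis and vertical below 0.15 rad and contact force between the fingers and scraper below 0.1 N), for 0.2 s.
At the end, for the whole second after the job is handed in: Still gripped, the profile lies on the plate (under 5 mm up, 0.08 rad tilt), within 12 mm and 0.1 rad of the jig's centre line, and alone holds the stop 4 to 12 mm in with 5 to 15 N. Offcuts are off the plate (5 mm past its edge or lower); the scraper stands on the bench, let go (all of step 2 and (height (world z) of offcut0 below 0.02 m or x of offcut0 in the frame of jig above 0.07 m or x of offcut0 in the frame of jig below -0.07 m or y of offcut0 in the frame of jig below -0.155 m) and (height (world z) of offcut1 below 0.02 m or x of offcut1 in the frame of jig above 0.07 m or x of offcut1 in the frame of jig below -0.07 m or y of offcut1 in the frame of jig below -0.155 m) and (height (world z) of offcut2 below 0.02 m or x of offcut2 in the frame of jig above 0.07 m or x of offcut2 in the frame of jig below -0.07 m or y of offcut2 in the frame of jig below -0.155 m) and (height (world z) of offcut3 below 0.02 m or x of offcut3 in the frame of jig above 0.07 m or x of offcut3 in the frame of jig below -0.07 m or y of offcut3 in the frame of jig below -0.155 m) and value of joint stop between 0.004 and 0.012 m and velocity of joint stop between -0.01 and 0.01 m/s and contact force between profile and stop between 5 and 15 N and contact force between the fingers and profile above 1 N and contact force between the arm and stop below 0.2 N and z of profile in the frame of jig below 0.025 m and angle between profile's own z axis and vertical below 0.08 rad and x of profile in the frame of jig between -0.012 and 0.012 m and angle between the y axis of profile and the y axis of jig, either way round below 0.1 rad and linear speed of scraper below 0.02 m/s); the arm keeps its last pose, push and grip.
It fails at once if an offcut is touched with the fingers (contact force between the fingers and offcut0 above 0.5 N or contact force between the fingers and offcut1 above 0.5 N or contact force between the fingers and offcut2 above 0.5 N or contact force between the fingers and offcut3 above 0.5 N).
It fails at once if the stop is rammed (over 22 N) (contact force between profile and stop above 22 N).
It fails at once if the jar, the cup or the screwdriver is moved by more than 30 mm (distance of any of jar, cup, driver from where it was at the start of the episode above 0.03 m).
It also fails if it takes over 72 s, if anything falls off the work surface, if the arm or the gripper's body presses on something with over 40 N, if the wrist force passes 120 N, or if a joint passes its speed limit or range.

## Working session

There is one attempt and no reset: what is moved stays moved. The work goes in short steps, Python scripts to look and compute and a tool call to move; the robot and the scene stay as the last step left them, time stands still between calls to the robot, and variables do not carry over. Pictures are saved under pics/ and viewed, at most 13 in all, crops included, and the job is handed in when it is done.

Besides the shell and the picture viewer there is one more tool, called after "Call:" as name(argument=value, ...) on one line, values as JSON. carry_out: Moves the arm, as the interface text tells. Its arguments: {"type":"object","properties":{"moves":{"type":"array","items":{"type":"array","items":{"type":"number"}}},"grip":{"type":"number"}},"required":["moves"]}

```bash
mkdir -p pics; ls
python3 - <<'E'
from bench import bot
import cv2,numpy as np
s=bot.state();print(s)
for n in("scene","top"):
    p,d=bot.grab_frame(n);cv2.imwrite(f"pics/{n}0.png",p[:,:,::-1]);np.save(f"{n}0.npy",d);c=bot.calibration(n);print(n,c,(d>0).mean())
print(bot.calibration("wrist"))
E
```

```text
pics
{'time_s': 0.0, 'q': array([-1.12138267e+00,  3.53626426e-01,  1.63411012e+00, -2.42030659e-05,
        1.15519996e+00, -2.36905078e-03]), 'joint_vel': array([0.00054515, 0.00046412, 0.00034958, 0.00206651, 0.00084949,
       0.00026187]), 'joint_efforts': array([-2.47983320e-03, -5.93842828e+01, -3.34210074e+01,  6.97073294e-02,
        2.34705809e-02, -1.07962712e-04]), 'tool_pos': array([ 272.63717427, -561.81505176,  181.48756585]), 'eef_rot': array([ 9.74593537e-01,  2.23979878e-01, -1.59735782e-04, -6.52757275e-04]), 'force': array([-0.64867646,  0.69001534, -0.13530312]), 'wrist_torque': array([-0.02203257,  0.04422003, -0.03709438]), 'grasp_force': 0.0, 'width': 91.91268969182224}
scene {'fx': 567.8415575677487, 'fy': 567.8415575677487, 'cx': 331.1760472998949, 'cy': 238.35367631662294, 'dist_coeffs': array([-0.08067188,  0.        ,  0.        ,  0.        ,  0.        ]), 'world_from_camera': array([[ 8.86227380e-01, -3.71446746e-01,  2.76818253e-01,
         9.35511413e+02],
       [ 4.63152962e-01,  6.98189377e-01, -5.45912930e-01,
        -6.25991672e+02],
       [ 
[... 595 characters left out ...]
9926e-01,  9.82934936e-01,
         9.40355796e+02],
       [ 0.00000000e+00,  0.00000000e+00,  0.00000000e+00,
         1.00000000e+00]])} 0.9961751302083334
{'fx': 336.0969908968098, 'fy': 336.0969908968098, 'cx': 323.0857933729758, 'cy': 244.34125345399033, 'dist_coeffs': array([-0.01735478,  0.        ,  0.        ,  0.        ,  0.        ]), 'mount': array([[ 2.06467000e-04,  9.68334417e-01,  2.49656593e-01,
         6.97686442e+01],
       [ 9.99999295e-01, -4.91872223e-04,  1.08080442e-03,
        -2.20340536e-01],
       [ 1.16937926e-03,  2.49656194e-01, -9.68333836e-01,
        -2.01673555e+02],
       [ 0.00000000e+00,  0.00000000e+00,  0.00000000e+00,
         1.00000000e+00]])}
```

View pics/scene0.png

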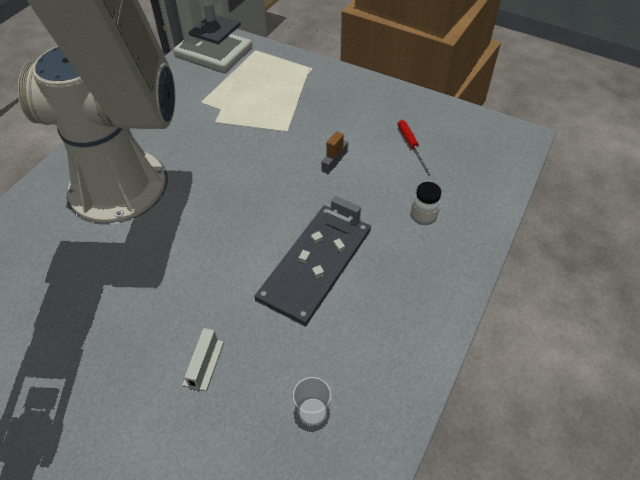

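View pics/top0.png

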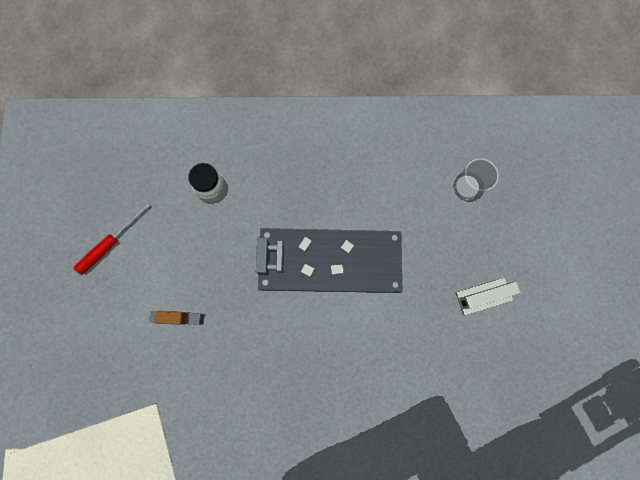

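The scene view shows the scraper at (335,150), plate (315,262), profile (204,358), cup (312,400), jar (426,203) and driver. In the top view: plate (331,260) with the housing at its left (world +y), offcuts at (305,244), (347,246), (307,270), (337,269), scraper grip (170,318), and profile (488,297).

```bash
cat > h.py <<'E'
from bench import bot
import cv2,numpy as np
from scipy.spatial.transform import Rotation as R
def cam(n,s=None):
    c=bot.calibration(n);K=np.array([[c['fx'],0,c['cx']],[0,c['fy'],c['cy']],[0,0,1]])
    if n=="wrist":
        T=np.eye(4);T[:3,:3]=R.from_quat(s['eef_rot']).as_matrix();T[:3,3]=s['tool_pos'];T=T@c['mount']
    else:T=c['world_from_camera']
    return K,c['dist_coeffs'],T
def rays(C,uv):
    K,d,T=C;p=cv2.undistortPoints(np.float64(uv).reshape(-1,1,2),K,d)[:,0]
    return T[:3,3],np.c_[p[:,0],-p[:,1],-np.ones(len(p))]@T[:3,:3].T
def plane(C,uv,z):
    o,d=rays(C,uv);return o+d*((z-o[2])/d[:,2])[:,None]
def tri(C1,a,C2,b):
    o,d=rays(C1,[a]);p,e=rays(C2,[b]);d=d[0];e=e[0]
    t=np.linalg.lstsq(np.c_[d,-e],p-o,rcond=None)[0];x=o+t[0]*d;y=p+t[1]*e
    return (x+y)/2,np.linalg.norm(x-y)
def blobs(m,amin=30):
    m=m.astype(np.uint8)*255
    cs=[c for c in cv2.findContours(m,cv2.RETR_EXTERNAL,cv2.CHAIN_APPROX_NONE)[0] if cv2.contourArea(c)>amin]
    return cs
def cen(c):
    m=cv2.moments(c);return m['m10']/m['m00'],m['m01']/m['m00']
def rect(P):  # centre, long-axis angle deg, size of world xy points
    (cx,cy),(w,h),a=cv2.minAreaRect(np.float32(P[:,:2]))
    if w<h:w,h,a=h,w,a+90
    return np.round([cx,cy,w,h,(a+90)%180-90],1)
def grab(n,name=None):
    s=bot.state();p,d=bot.grab_frame(n)
    if name:cv2.imwrite("pics/"+name,p[:,:,::-1])
    return s,p,d,cam(n,s),cv2.cvtColor(p,cv2.COLOR_RGB2HSV)
E
python3 - <<'E'
from h import *
D={}
for n in("scene","top"):
    hsv=cv2.cvtColor(cv2.imread(f"pics/{n}0.png"),cv2.COLOR_BGR2HSV);H,S,V=[hsv[:,:,i].astype(int) for i in range(3)]
    D[n]=C=cam(n)
    br=(H<20)&(S>130)&(V>60)&(H>6);wh=(V>170)&(S<60);dk=(V<85)&(S<90)
    for nm,m,z in(("brown",br,82),("white",wh,36),("dark",dk,20)):
        for c in blobs(m,15 if nm!="dark" else 1500):
            u=cen(c);
            if n=="scene" and (u[1]<125 or u[0]<180):continue
            print(n,nm,np.round(u,1),cv2.contourArea(c),rect(plane(C,c[:,0],z)))
E
```

```text
scene brown [334.2 140.1] 127.5 [456.2 321.5  77.8  28.4 -84.5]
scene white [210.9 365.5] 204.5 [ 514.3 -304.5  104.9   11.4  -73.9]
scene white [198.7 353.9] 490.5 [ 479.1 -296.1  109.1   22.7  -74.2]
scene white [317.5 269.7] 41.0 [591.2 -10.4  17.4  17.1 -39. ]
scene white [303.9 254.4] 38.0 [544.7  11.4  21.3  14.  -85.6]
scene white [338.5 243.1] 35.0 [598.1  76.   22.7  12.2 -31.9]
scene white [316.3 235.4] 36.5 [544.2  72.1  19.7  16.   60.7]
scene dark [313.8 263.5] 6720.5 [570.4  34.1 339.7 134.   88. ]
top brown [168.1 317.2] 275.0 [451.3 336.8  49.6  22.   85.8]
top white [ 98.1 452.2] 8275.5 [223.7 484.5 321.  133.8  88.6]
top white [491.3 297.5] 791.0 [ 479.5 -301.4  125.8   32.9  -74.3]
top white [481.2 287.4] 233.5 [ 501.1 -284.5  104.8   11.4  -74.4]
top white [336.6 268.8] 72.0 [544.3  11.6  22.3  16.6 -82.8]
top white [307.2 269.7] 73.0 [542.9  72.1  20.2  17.4  62.4]
top white [278.9 255.9] 77.5 [ 5.745e+02  1.293e+02  5.820e+01  8.200e+00 -3.000e-01]
top white [346.9 245.9] 66.5 [591.2 -11.2  18.7  18.4 -35.1]
top white [304.6 243.4] 70.5 [597.9  76.4  24.5  14.4 -34.2]
top white [471.8 182. ] 91.0 [ 726.4 -284.1   39.1   16.1   41.3]
top dark [487.7 439.8] 19379.0 [ 201.1 -244.6  750.4  192.1  -81.3]
```

Run:
```python
from h import *
D={}
for n in("scene","top"):
    hsv=cv2.cvtColor(cv2.imread(f"pics/{n}0.png"),cv2.COLOR_BGR2HSV);V=hsv[:,:,2].astype(int)
    C=cam(n);
    print(n,hsv[262,318] if n=="scene" else hsv[280,360])
    m=(V<105) if n=="top" else (V<90)
    m=cv2.morphologyEx(m.astype(np.uint8),cv2.MORPH_CLOSE,np.ones((7,7)))
    for c in blobs(m,3000):
        u=cen(c)
        if abs(u[0]-325)<40 and abs(u[1]-262)<30:
            q=cv2.approxPolyDP(cv2.convexHull(c),4,True)[:,0];print(q.tolist(),np.round(plane(C,q,20),1)[:,:2].tolist(),rect(plane(C,c[:,0],20)))
# heights by triangulation
S,T=cam("scene"),cam("top")
for a,b in(((317.5,269.7),(346.9,245.9)),((303.9,254.4),(336.6,268.8)),((338.5,243.1),(304.6,243.4)),((316.3,235.4),(307.2,269.7))):
    print(tri(S,a,T,b))
```

```text
scene [111  23  77]
[[360, 208], [370, 230], [306, 325], [255, 300], [323, 206], [333, 202]] [[590.4, 206.1], [640.7, 155.9], [630.9, -134.5], [505.3, -132.7], [508.5, 169.7], [523.9, 192.5]] [570.5  35.  343.4 135.2  88. ]
top [109  32  88]
[[260, 229], [399, 231], [402, 290], [258, 289]] [[633.0, 169.9], [624.7, -124.7], [499.7, -124.2], [506.7, 173.6]] [565.2  25.2 303.6 131.5  88. ]
(array([591.29236347, -10.95651298,  36.55523142]), np.float64(0.11653940531674094))
(array([544.30474101,  11.72997304,  35.49315289]), np.float64(0.49984997742971293))
(array([598.04314566,  76.41089508,  35.24111884]), np.float64(0.1585889232542017))
(array([543.24392008,  71.91994473,  35.71278062]), np.float64(0.20079083570918635))
```

Run:
```python
import cv2,numpy as np
a=cv2.imread("pics/top0.png");b=cv2.imread("pics/scene0.png")
z=lambda i,x,y,w,h:cv2.resize(i[y:y+h,x:x+w],(400,300),interpolation=cv2.INTER_CUBIC)
cv2.imwrite("pics/z.png",np.vstack([np.hstack([z(a,140,290,80,60),z(b,300,120,80,60)]),np.hstack([z(a,450,270,80,60),z(b,165,320,80,60)])]))
```

```text
(no output)
```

View pics/z.png

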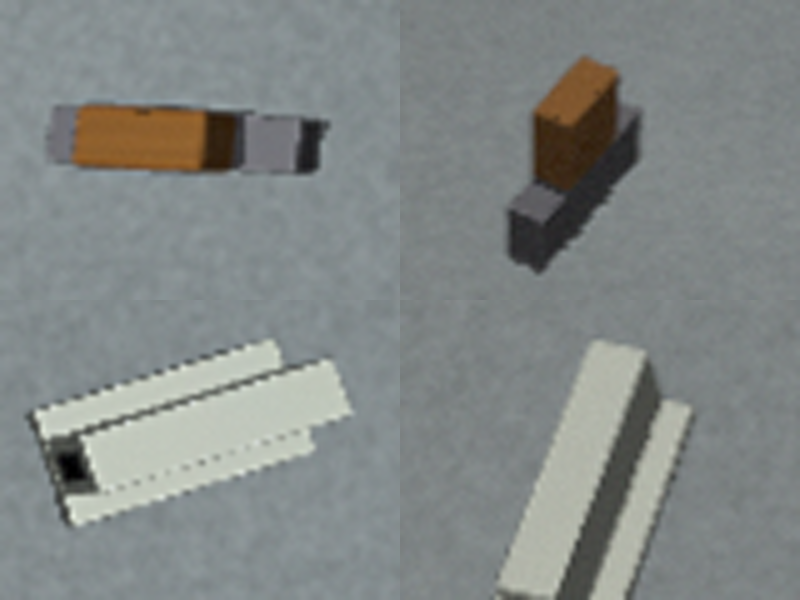

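The zoom confirms the scraper standing with its blade along world y (top-left/right tiles), and the profile lying on its flange with the web upright (bottom tiles).

```bash
cat >> h.py <<'E'
def go(x,y,z,yaw,s=None):  # tool-frame shift and roll to a world TCP pose (yaw = world angle of tool x, deg)
    s=s or bot.state();M=R.from_quat(s['eef_rot']).as_matrix()
    y0=np.degrees(np.arctan2(M[1,0],M[0,0]));v=M.T@(np.array([x,y,z])-s['tool_pos'])
    return np.round(np.r_[v,-((yaw-y0+180)%360-180)],1)
E
python3 -c "
from h import *
print(go(451,337,190,85.8))"
```

```text
[ 552.9 -730.8   -7.6  -59.9]
```

Call:
carry_out(moves=[[37, -49, -1, -4], [74, -97, -1, -8], [111, -146, -2, -12], [147, -195, -2, -16], [184, -244, -3, -20], [221, -292, -3, -24], [258, -341, -4, -28], [295, -390, -4, -32], [332, -438, -5, -36], [369, -487, -5, -40], [405, -536, -6, -44], [442, -585, -6, -48], [479, -633, -7, -52], [516, -682, -7, -56], [553, -731, -8, -60], [553, -731, -8, -60], [553, -731, -8, -60], [553, -731, -8, -60], [553, -731, -8, -60]], grip=0)

```text
time_s: 2.48
tool_pos: [451.3, 335.7, 190.4]
eef_rot: [0.733, 0.681, 0.0, 0.0]
force: [-0.1, 0.4, 1.5]
width: 92.0
grasp_force: 0.0
```

Run:
```python
from h import *
s,p,d,C,hsv=grab("wrist","w1.png")
print(s['tool_pos'],s['q'],s['time_s'],go(451,337,190,85.8,s))
H,S,V=[hsv[:,:,i].astype(int) for i in range(3)]
m=(H<22)&(S>110)&(H>5)
for c in blobs(m,300):
    print(cen(c),cv2.contourArea(c),rect(plane(C,c[:,0],82)),cv2.approxPolyDP(c,5,True)[:,0].tolist())
```

```text
[451.29504364 335.67474987 190.42701876] [ 6.36927447e-01  2.48071602e-01  1.76039229e+00 -1.12464946e-04
  1.13302587e+00  7.10295366e-01] 2.475 [ 1.3 -0.4  0.4 -0. ]
(445.8258221680877, 429.4640682095006) 410.5 [558.8 103.9 222.6   8.7  -3.7] [[533, 427], [335, 429]]
(572.3243319268635, 424.8914205344585) 592.5 [713.1  97.2  85.2  17.7  -5.2] [[534, 431], [605, 431], [608, 418], [604, 425], [599, 421], [605, 418], [596, 424], [590, 418], [553, 418]]
(545.0787537862398, 370.18866291648635) 1155.5 [672.1 171.9  89.9  39.7 -78.5] [[529, 335], [520, 349], [542, 353], [550, 382], [525, 388], [536, 401], [549, 403], [561, 387], [558, 361], [543, 339]]
(102.07947249696338, 367.2741627624501) 960.5 [208.4 205.1  91.9  39.8  69. ] [[121, 336], [100, 341], [86, 377], [93, 380], [86, 389], [93, 403], [106, 402], [90, 397], [97, 391], [104, 397], [107, 387], [108, 402], [121, 391], [104, 388], [98, 379], [106, 354], [118, 346], [128, 349]]
(323.53871391076115, 228.68126640419948) 1016.0 [452.1 341.   49.   21.   85.8] [[314, 204], [313, 251], [333, 253], [333, 204]]
```

View pics/w1.png

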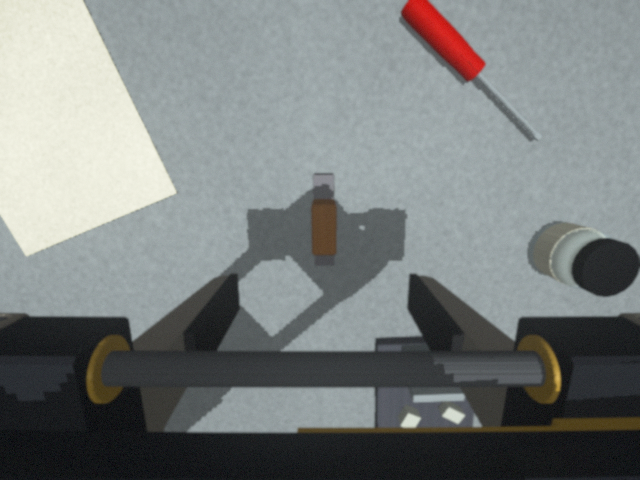

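The wrist view shows the scraper grip at (323,229), blade aligned with the fingers' direction and central between them; jar and driver are clear on the right.

Run:
```python
from h import *
s=bot.state();print(tri(cam("top"),(168.1,317.2),cam("wrist",s),(323.5,228.7)))
print(go(452,339,50,85.8))
```

```text
(array([451.57242221, 339.5437956 ,  72.4936814 ]), np.float64(0.032190099113259346))
[  3.1   0.4 140.5   0. ]
```

Call:
carry_out(moves=[[3, 0.5, 45, 0], [3, 0.5, 90, 0], [3, 0.5, 125, 0], [3, 0.5, 140, 0], [3, 0.5, 140, 0], [3, 0.5, 140, 0]])

```text
time_s: 3.28
tool_pos: [452.9, 340.3, 51.6]
eef_rot: [0.732, 0.681, 0.001, 0.0]
force: [0.6, 0.6, 0.2]
width: 91.5
grasp_force: 0.0
```

Call:
carry_out(moves=[[0, 0, 0, 0], [0, 0, 0, 0], [0, 0, 0, 0], [0, 0, 0, 0], [0, 0, 0, 0], [0, 0, 0, 0], [0, 0, 0, 0], [0, 0, 0, 0]], grip=255)

```text
time_s: 4.28
tool_pos: [451.9, 339.7, 50.1]
eef_rot: [0.732, 0.681, -0.0, -0.0]
force: [0.7, -0.3, 0.4]
width: 14.2
grasp_force: 0.0
```

Call:
carry_out(moves=[[0, 0, -40, 0], [0, 0, -90, 0], [0, 0, -120, 0], [0, 0, -120, 0], [0, 0, -120, 0]])

```text
time_s: 4.9
tool_pos: [451.4, 339.3, 169.2]
eef_rot: [0.732, 0.681, -0.001, -0.0]
force: [-0.4, -0.3, -0.4]
width: 0.6
grasp_force: 0.0
```

Run:
```python
from h import *
s=bot.state();print(s['tool_pos'],s['width'],s['force'])
for x,y in((0,77),(0,-178)): # jig frame -> world
    a=np.radians(-2);X=566+x*np.cos(a)-y*np.sin(a);Y=24.5+x*np.sin(a)+y*np.cos(a)
    print(X,Y,go(X,Y,170,178),go(X,Y,170,-2))
```

```text
[451.41526937 339.31566435 169.2215686 ] 0.5900210385782085 [-0.40096233 -0.30427369 -0.416244  ]
568.6872612460926 101.45309368047037 [-228.8  134.    -0.7  -92.1] [-228.8  134.    -0.7   87.9]
559.7878895869549 -153.39156720939906 [-483.7  143.4   -0.5  -92.1] [-483.7  143.4   -0.5   87.9]
```

Run:
```python
from h import *
s,p,d,C,hsv=grab("wrist","w2.png")
```

```text
(no output)
```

View pics/w2.png

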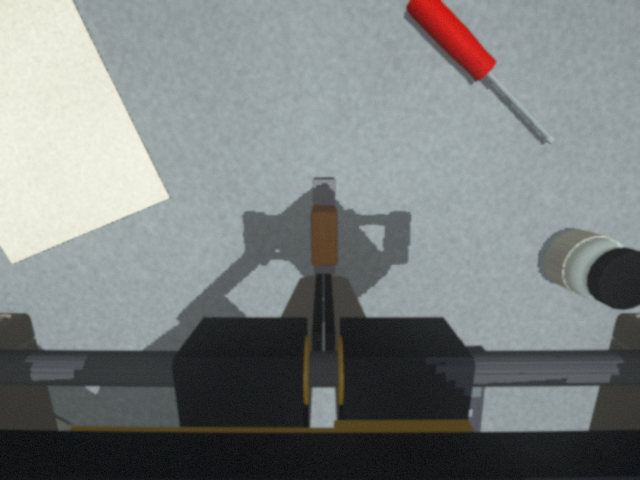

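The fingers are shut and empty at (323,300); the scraper still stands at (324,236). I'll measure its height from the two wrist views and compare.

Run:
```python
from h import *
s,p,d,C,hsv=grab("wrist")
print(s['tool_pos'],s['width'])
H,S,V=[hsv[:,:,i].astype(int) for i in range(3)]
m=(H<22)&(S>110)&(H>5)&(np.arange(480)[:,None]<290)
for c in blobs(m,300):
    u=cen(c);print(u,cv2.contourArea(c),[rect(plane(C,c[:,0],z)) for z in(50,65,82)],d[int(u[1])-15:int(u[1])+16:6,int(u[0])])
print(d[150,324],d[190,324],d[205,280])
K,dd,T=C
def dep(u,v):
    o,r=rays(C,[(u,v)]);return o+r[0]*d[int(v),int(u)]
for q in((324,150),(324,190),(324,215),(324,235),(324,255),(323,290)):print(q,np.round(dep(*q),1))
```

```text
[451.13632016 339.11920633 168.76355962] 0.5603254897273166
(324.42907058001396, 237.111250873515) 1192.5 [array([451.1, 334. ,  55.3,  23.3,  86.4]), array([451.3, 337.6,  52.7,  22.2,  86.4]), array([451.6, 341.6,  49.8,  21. ,  86.4])] [293.5424  294.69113 296.6504  297.83536 298.18018 299.78232]
356.80154 334.52264 371.66016
(324, 150) [ 4.569e+02  4.171e+02 -2.000e-01]
(324, 190) [454.2 378.1  32.9]
(324, 215) [452.9 360.9  80.4]
(324, 235) [451.6 343.   80.1]
(324, 255) [450.4 325.2  82.2]
(323, 290) [451.5 349.1 222.5]
```

Run:
```python
from h import *
s,p,d,C,hsv=grab("wrist")
M=R.from_quat(s['eef_rot']).as_matrix()
for u in(319,328):
  for v in range(266,330,6):
    o,r=rays(C,[(u,v)]);w=o+r[0]*d[v,u];print(u,v,round(float(d[v,u]),1),np.round(M.T@(w-s['tool_pos']),1),p[v,u])
```

```text
319 266 352.7 [-39.7  -4.7 134.3] [70 65 66]
319 272 353.4 [-46.   -4.7 133.4] [67 64 69]
319 278 173.3 [ 10.2  -2.5 -38.2] [32 30 29]
319 284 165.4 [ 10.   -2.4 -46.3] [35 36 37]
319 290 157.0 [ 10.4  -2.3 -54.9] [27 28 32]
319 296 150.3 [ 10.3  -2.2 -61.9] [31 27 30]
319 302 144.7 [ 10.   -2.1 -67.7] [24 27 27]
319 308 137.0 [ 10.9  -2.  -75.5] [31 33 35]
319 314 134.2 [  9.7  -2.  -78.6] [25 25 25]
319 320 127.2 [ 10.7  -1.9 -85.6] [23 30 28]
319 326 124.1 [ 10.   -1.9 -89. ] [19 23 27]
328 266 352.3 [-39.5   4.7 133.9] [74 69 70]
328 272 355.8 [-46.8   4.8 135.7] [65 67 70]
328 278 173.8 [ 10.    2.1 -37.6] [25 30 30]
328 284 164.6 [ 10.3   2.  -47.1] [29 32 30]
328 290 157.5 [ 10.2   1.9 -54.4] [28 32 33]
328 296 150.9 [ 10.1   1.8 -61.3] [24 26 26]
328 302 144.3 [ 10.2   1.7 -68. ] [32 36 34]
328 308 138.5 [ 10.2   1.6 -74.1] [25 27 32]
328 314 133.2 [ 10.2   1.6 -79.6] [31 30 34]
328 320 128.5 [ 10.1   1.5 -84.4] [34 34 33]
328 326 124.4 [  9.9   1.4 -88.7] [32 33 33]
```

The depth readings show the real fingertips end about 36 mm short of the reported TCP, so the fingers closed just above the grip. I'll allow for that from here on: fingertip height = reported z + 36.

Call:
carry_out(moves=[[1, 0, 0, 0], [1, 0, 0, 0], [1, 0, 0, 0], [1, 0, 0, 0], [1, 0, 0, 0], [1, 0, 15, 0], [1, 0, 35, 0], [1, 0, 70, 0], [1, 0, 110, 0], [1, 0, 140, 0], [1, 0, 155, 0], [1, 0, 155, 0], [1, 0, 155, 0]], grip=0)

```text
time_s: 6.68
tool_pos: [452.7, 341.2, 16.1]
eef_rot: [0.732, 0.681, 0.001, 0.0]
force: [0.3, -1.0, 0.8]
width: 91.9
grasp_force: 0.0
```

Call:
carry_out(moves=[[0, 0, 0, 0], [0, 0, 0, 0], [0, 0, 0, 0], [0, 0, 0, 0], [0, 0, 0, 0], [0, 0, 0, 0], [0, 0, 0, 0], [0, 0, 0, 0]], grip=255)

```text
time_s: 7.68
tool_pos: [452.0, 340.7, 15.1]
eef_rot: [0.732, 0.681, -0.0, 0.0]
force: [0.2, -0.1, -0.1]
width: 23.9
grasp_force: 30.0
```

Call:
carry_out(moves=[[0, 0, -40, 0], [0, 0, -90, 0], [-20, 12, -110, -9], [-48, 28, -110, -19], [-76, 44, -110, -29], [-104, 60, -110, -39], [-132, 76, -110, -49], [-160, 92, -110, -59], [-188, 108, -110, -69], [-210, 122, -110, -79], [-224, 130, -110, -89], [-224, 130, -110, -92], [-224, 130, -110, -92], [-224, 130, -110, -92]])

```text
time_s: 9.43
tool_pos: [565.4, 108.1, 125.1]
eef_rot: [0.019, 1.0, -0.0, -0.0]
force: [-0.3, 0.4, -1.1]
width: 23.5
grasp_force: 30.0
```

Run:
```python
from h import *
print("stop top z64",rect(plane(cam("top"),[(250.0,255.9),(278.9,255.9)],64)),plane(cam("top"),[(278.9,255.9)],64))
s,p,d,C,hsv=grab("wrist","w3.png")
print(s['tool_pos'],s['width'],s['q'],go(569,107.5,120,178,s))
s,p,d,C,hsv=grab("top","t3.png")
```

```text
stop top z64 [568.6 156.7  57.3   0.   89.1] [[568.21783019 128.03617354  64.        ]]
[565.37621084 108.13237627 125.05588714] 23.541577911472686 [ 1.86338014e-01  3.38625299e-01  1.79437878e+00  5.44391605e-05
  1.00891896e+00 -1.34652467e+00] [-3.6 -0.5  5.1 -0.2]
```

View pics/w3.png

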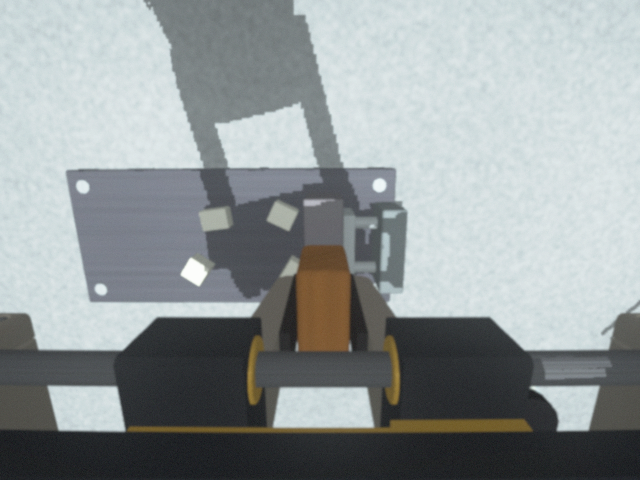

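The wrist view shows the held scraper (323,290) over the plate in the gap between offcuts (left) and stop (right, 350,240). Offcuts sit at (215,218), (283,216), (195,271), (290,268).

Call:
carry_out(moves=[[-3.6, -1, 20, 0], [-3.6, -1, 45, 0], [-3.6, -1, 65, 0], [-3.6, -1, 78, 0], [-3.6, -1, 84, 0], [-3.6, -1, 86, 0], [-3.6, -1, 86, 0]])

```text
time_s: 10.4
tool_pos: [569.5, 107.0, 39.6]
eef_rot: [0.018, 1.0, 0.0, 0.0]
force: [0.1, 0.3, -0.9]
width: 23.7
grasp_force: 30.0
```

Run:
```python
from h import *
s=bot.state();print(s['tool_pos'],s['force'],s['wrist_torque'],s['width'])
print(go(569,107,37,178,s),go(560,-160,37,178,s))
s,p,d,C,hsv=grab("scene")
cv2.imwrite("pics/s4.png",cv2.resize(p[170:340,230:410,::-1],None,fx=3,fy=3))
```

```text
[569.52842685 106.95523957  39.61997016] [ 0.05080222  0.29985369 -0.86897765] [ 0.02786771 -0.13117337 -0.05269179] 23.669594732239513
[ 0.5  0.   2.6 -0.1] [-3.000e-01 -2.671e+02  2.600e+00 -1.000e-01]
```

View pics/s4.png

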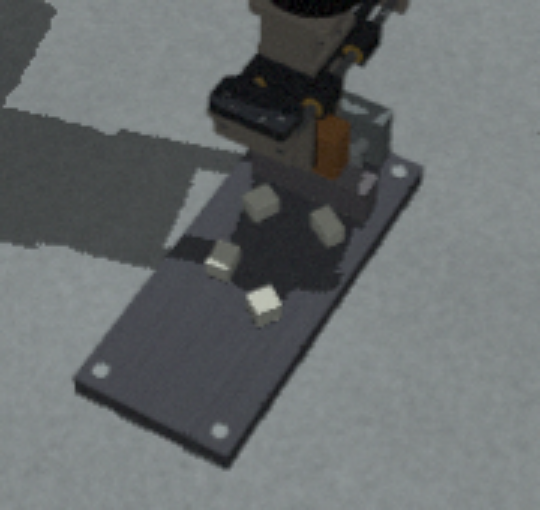

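The blade is behind all four offcuts on the plate; sweeping along −y.

Call:
carry_out(moves=[[0, 0, 2, 0], [0, -6, 2, 0], [0, -18, 2, 0], [0, -34, 2, 0], [0, -50, 2, 0], [0, -66, 2, 0], [0, -82, 2, 0], [0, -98, 2, 0], [0, -114, 2, 0], [0, -130, 2, 0], [0, -146, 2, 0], [0, -162, 2, 0], [0, -178, 2, 0], [0, -194, 2, 0], [0, -210, 2, 0], [0, -226, 2, 0], [0, -242, 2, 0], [0, -256, 2, 0], [0, -268, 2, 0], [0, -268, 2, 0]])

```text
time_s: 12.95
tool_pos: [559.3, -161.8, 37.2]
eef_rot: [0.019, 1.0, -0.0, 0.0]
force: [0.2, 0.2, -1.3]
width: 23.7
grasp_force: 30.0
```

Run:
```python
from h import *
s=bot.state();print(s['tool_pos'],s['force'],s['width'],s['grasp_force'])
s,p,d,C,hsv=grab("scene")
cv2.imwrite("pics/s5.png",cv2.resize(p[180:420,160:400,::-1],None,fx=2.4,fy=2.4))
s,p,d,C,hsv=grab("top","t5.png")
m=(hsv[:,:,2]>150)&(hsv[:,:,1]<60)
for c in blobs(m,15):
    u=cen(c)
    if 240<u[0]<620 and u[1]>200: print(np.round(u),cv2.contourArea(c),rect(plane(C,c[:,0],16)))
```

```text
[ 559.26353937 -161.79285928   37.16882919] [ 0.2152845   0.2156275  -1.26646259] 23.69226060612012 29.983423054218292
[437. 432.] 8544.0 [ 289.7 -140.3  310.2  290.5   -1.5]
[614. 384.] 5124.5 [ 303.6 -556.9  347.1  126.5   12. ]
[593. 291.] 189.5 [ 492.  -526.    76.    18.2   64.6]
[265. 282.] 17.5 [520.2 160.6  10.4  10.4  89.1]
[422. 293.] 696.5 [ 495.5 -166.5   79.9   48.3   75.8]
[271. 266.] 16.0 [553.4 147.1  16.7   6.3  89.1]
[278. 253.] 115.0 [ 5.777e+02  1.398e+02  5.950e+01  2.730e+01 -3.000e-01]
[267. 235.] 15.5 [621.2 156.   10.7   9.   44. ]
[253. 256.] 167088.5 [ 590.3   26.2 1431.3  901.9   88.6]
```

View pics/s5.png

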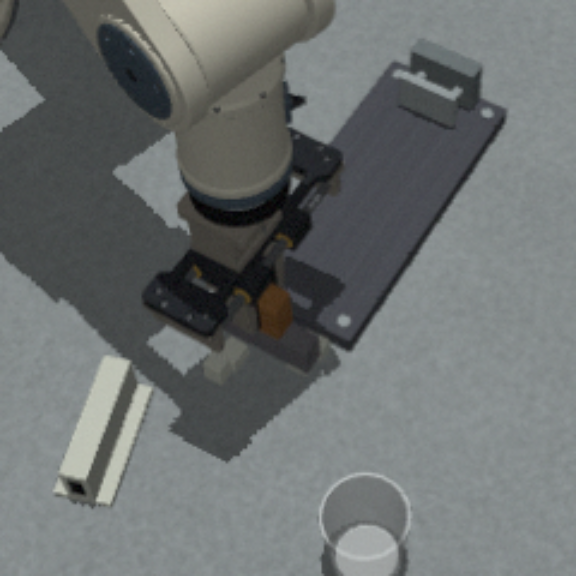

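Plate looks clear; some offcuts lie by the −y end at (215,365) and (325,350). Lift and move away with the scraper to count them.

Run:
```python
from h import *
print(go(390,200,147,178))
```

```text
[ 1.825e+02  3.543e+02 -1.098e+02 -1.000e-01]
```

Call:
carry_out(moves=[[0, 0, -40, 0], [0, 0, -90, 0], [5, 10, -110, 0], [27, 53, -110, 0], [52, 101, -110, 0], [77, 150, -110, 0], [102, 199, -110, 0], [127, 247, -110, 0], [152, 296, -110, 0], [172, 334, -110, 0], [182, 354, -110, 0], [182, 354, -110, 0], [182, 354, -110, 0]])

```text
time_s: 14.68
tool_pos: [390.0, 199.1, 146.7]
eef_rot: [0.018, 1.0, -0.0, -0.0]
force: [0.6, 0.2, -1.7]
width: 23.7
grasp_force: 30.0
```

Run:
```python
from h import *
s=bot.state();print(s['tool_pos'],s['grasp_force'],s['time_s'])
im=[]
for n in("top","scene"):
    s,p,d,C,hsv=grab(n)
    m=(hsv[:,:,2]>150)&(hsv[:,:,1]<60)
    for c in blobs(m,12):
        u=cen(c);r=rect(plane(C,c[:,0],16))
        if 350<r[0]<750 and -400<r[1]<200: print(n,np.round(u),cv2.contourArea(c),r)
    x,y=(370,190) if n=="top" else (170,230)
    im.append(cv2.resize(p[y:y+200,x:x+170,::-1],(400,470)))
cv2.imwrite("pics/s6.png",np.hstack(im))
```

```text
[389.95695885 199.13991451 146.71870684] 29.983516931533813 14.675
top [360. 328.] 18.0 [426.7 -33.7  18.2  15.9 -73.1]
top [384. 327.] 18.5 [428.6 -83.6  24.8  14.2 -47.5]
top [412. 320.] 15.5 [ 438.4 -142.4   11.8    8.3  -73.2]
top [298. 322.] 15.5 [437.9  93.1  17.5  12.6 -24.2]
top [510. 318.] 22.0 [ 438.3 -346.    15.7   12.3   88.9]
top [286. 315.] 20.0 [451.7 115.1  20.8   9.4  35.3]
top [532. 314.] 13.0 [ 446.  -395.4   14.7    7.7   61.9]
top [498. 314.] 22.0 [ 447.8 -321.5   22.1   10.4    6.4]
top [393. 307.] 29.0 [ 464.2 -105.5   26.2   10.5   70.6]
top [362. 308.] 628.5 [460.6 -30.8 109.4  67.7  87.3]
top [329. 295.] 17.5 [492.1  25.2  29.8  10.4 -85.3]
top [492. 298.] 840.0 [ 477.2 -312.3  131.4   41.8  -74.4]
top [395. 284.] 12.5 [ 512.7 -111.1    8.5    8.3   89. ]
top [265. 282.] 16.0 [521.3 160.6  10.4   8.3  89.1]
top [482. 287.] 244.0 [ 503.6 -292.8  107.9   13.7  -74.4]
top [438. 272.] 56.0 [ 535.7 -204.3   18.9   14.8   -4.1]
top [428. 271.] 73.5 [ 539.9 -182.7   21.2   19.    89.1]
top [416. 245.] 59.5 [ 594.7 -160.    17.4   17.3   89.2]
top [278. 253.] 112.5 [ 5.777e+02  1.398e+02  5.950e+01  2.730e+01 -3.000e-01]
top [407. 244.] 69.0 [ 597.  -141.2   26.3   12.8   -3.2]
top [394. 237.] 14.0 [ 612.6 -114.2    8.8    8.6   -2.9]
top [340. 223.] 25.0 [647.1   3.   40.7  13.4  33.5]
top [383. 199.] 19.0 [697.4 -94.1  23.4  14.3 -36.8]
top [467. 186.] 338.5 [ 724.5 -280.9   47.9   45.9  -47. ]
top [390. 174.] 17.0 [ 749.5 -113.6   34.5   11.    -2.8]
scene [312. 410.] 448.0 [ 729.  -287.9   45.5   45.2   27.9]
scene [312. 386.] 37.0 [ 708.6 -251.7   73.5   54.    31.5]
scene [211. 365.] 255.5 [ 506.6 -297.8  108.1   12.7  -74.2]
scene [199. 353.] 551.0 [ 470.3 -289.5  112.9   24.9  -74.1]
scene [253. 327.] 114.0 [ 535.9 -188.2   35.1   23.3   84.9]
scene [287. 324.] 122.0 [ 595.5 -149.6   31.3   25.6   89.6]
```

View pics/s6.png

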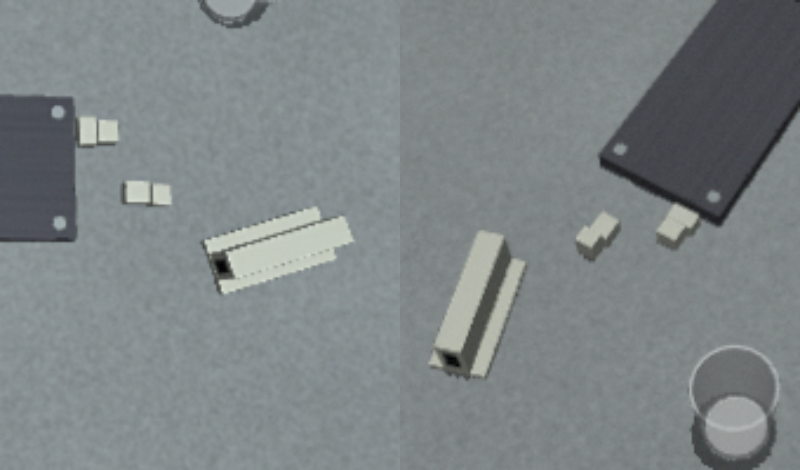

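All four offcuts lie on the bench (top view at (407,244), (416,245), (428,271), (438,272)); plate empty. Set the scraper down here.

Call:
carry_out(moves=[[0, 0, 40, 0], [0, 0, 85, 0], [0, 0, 115, 0], [0, 0, 126, 0], [0, 0, 130, 0], [0, 0, 130.5, 0], [0, 0, 131, 0], [0, 0, 131, 0]])

```text
time_s: 15.78
tool_pos: [390.9, 199.8, 16.8]
eef_rot: [0.018, 1.0, 0.0, 0.001]
force: [0.3, 0.6, -2.3]
width: 23.9
grasp_force: 30.0
```

Call:
carry_out(moves=[[0, 0, 0, 0], [0, 0, 0, 0], [0, 0, 0, 0], [0, 0, 0, 0], [0, 0, 0, 0], [0, 0, 0, 0], [0, 0, 0, 0], [0, 0, 0, 0], [0, 0, -5, 0], [0, 0, -30, 0], [0, 0, -80, 0], [0, 0, -130, 0], [0, 0, -150, 0], [0, 0, -150, 0]], grip=0)

```text
time_s: 17.52
tool_pos: [391.5, 200.1, 167.8]
eef_rot: [0.018, 1.0, 0.001, 0.002]
force: [-0.1, 0.1, 0.0]
width: 92.1
grasp_force: 0.0
```

Run:
```python
from h import *
s,p,d,C,hsv=grab("wrist");print(s['tool_pos'],s['width'],s['time_s'])
H,S,V=[hsv[:,:,i].astype(int) for i in range(3)]
m=(H<22)&(S>110)&(H>5)&(np.arange(480)[:,None]<290)
for c in blobs(m,300):
    u=cen(c);o,r=rays(C,[u]);print(u,rect(plane(C,c[:,0],82)),o+r[0]*d[int(u[1]),int(u[0])])
print(go(482,-299,170,105.7))
```

```text
[391.51216677 200.05915092 167.82227387] 92.0997538866938 17.525
(322.31564951469215, 235.86078978859194) [388.  199.9  51.5  20.9  -1.6] [387.80196592 200.0869591   82.02832345]
[-109.7 -494.9   -3.7   72.2]
```

Scraper stands upright (top at 82 mm). Next, the profile.

Call:
carry_out(moves=[[-6, -27, 0, 5], [-17, -77, 0, 12], [-28, -127, -1, 19], [-39, -177, -1, 26], [-50, -227, -2, 33], [-61, -277, -2, 40], [-72, -327, -3, 47], [-83, -377, -3, 54], [-94, -427, -4, 61], [-105, -472, -4, 68], [-110, -495, -4, 72], [-110, -495, -4, 72], [-110, -495, -4, 72], [-110, -495, -4, 72]])

```text
time_s: 19.32
tool_pos: [481.8, -298.0, 169.7]
eef_rot: [0.602, 0.799, 0.0, -0.001]
force: [-0.0, 0.3, 0.0]
width: 92.0
grasp_force: 0.0
```

Run:
```python
from h import *
s,p,d,C,hsv=grab("wrist","w7.png");print(s['tool_pos'],s['q'],s['time_s'])
V=hsv[:,:,2];o=C[2][:3,3];T=C[2]
# world height of every pixel from depth, top of web = high band
vv,uu=np.mgrid[100:300,200:440]
o,r=rays(C,np.c_[uu.ravel(),vv.ravel()]);W=o+r*d[100:300,200:440].ravel()[:,None]
z=W[:,2].reshape(uu.shape)
for lo,hi in((42,60),(4,14)):
    m=np.zeros((480,640),bool);m[100:300,200:440]=(z>lo)&(z<hi)
    for c in blobs(m,150):print(lo,np.round(cen(c)),cv2.contourArea(c),np.median(z[(z>lo)&(z<hi)]),rect(plane(C,c[:,0],50 if lo>20 else 8)))
print(V[60:300:20,323])
```

```text
[ 481.78902109 -298.02118398  169.72727272] [-5.56710368e-01  2.75918519e-01  1.77230395e+00  1.61142415e-04
  1.09440139e+00 -8.35738887e-01] 19.325
42 [327. 232.] 2544.5 49.102980062970346 [ 485.7 -299.5  109.5   23.3  -74.3]
4 [344. 223.] 868.5 7.090681935366376 [ 501.9 -294.7  109.    18.   -72.9]
4 [309. 224.] 952.5 7.090681935366376 [ 470.6 -303.7  108.9   18.1  -74.8]
[184 190 185 184 192 192 144 147 147 146 146 143]
```

View pics/w7.png

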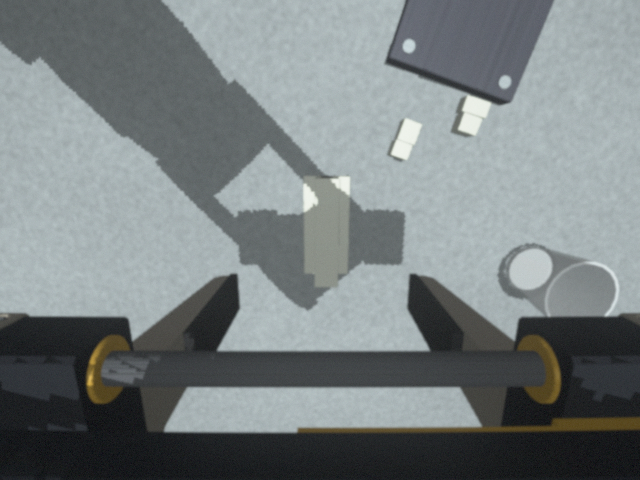

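The wrist view shows the profile at (327,230) aligned with the tool, central between the fingers; the offcuts (405,140), (473,115) and cup (560,280) are well clear.

Call:
carry_out(moves=[[-2.5, 3.4, 45, 0], [-2.5, 3.4, 95, 0], [-2.5, 3.4, 140, 0], [-2.5, 3.4, 168, 0], [-2.5, 3.4, 182, 0], [-2.5, 3.4, 188, 0], [-2.5, 3.4, 188, 0], [-2.5, 3.4, 188, 0]])

```text
time_s: 20.38
tool_pos: [486.9, -301.1, -16.7]
eef_rot: [0.603, 0.798, 0.0, 0.001]
force: [-0.1, 0.2, -0.1]
width: 91.8
grasp_force: 0.0
```

Call:
carry_out(moves=[[0, 0, 0, 0], [0, 0, 0, 0], [0, 0, 0, 0], [0, 0, 0, 0], [0, 0, 0, 0], [0, 0, 0, 0], [0, 0, 0, 0], [0, 0, 0, 0], [0, 0, 0, 0]], grip=255)

```text
time_s: 21.5
tool_pos: [486.1, -300.7, -17.8]
eef_rot: [0.603, 0.798, -0.0, -0.0]
force: [-0.4, -0.5, -0.7]
width: 23.9
grasp_force: 30.0
```

Run:
```python
from h import *
print(go(564.7,25,82,88))
```

```text
[291.7 164.8 -99.8  17.9]
```

Call:
carry_out(moves=[[0, 0, -20, 0], [0, 0, -55, 0], [0, 0, -90, 0], [15, 9, -100, 1], [50, 28, -100, 3], [95, 54, -100, 6], [140, 79, -100, 9], [185, 104, -100, 12], [230, 130, -100, 15], [268, 152, -100, 17], [286, 162, -100, 18], [292, 165, -100, 18], [292, 165, -100, 18], [292, 165, -100, 18]])

```text
time_s: 23.25
tool_pos: [564.5, 24.4, 82.1]
eef_rot: [0.72, 0.694, -0.0, -0.0]
force: [0.3, -0.4, -2.1]
width: 24.1
grasp_force: 30.0
```

Run:
```python
from h import *
s,p,d,C,hsv=grab("wrist","w8.png");print(s['tool_pos'],s['width'],s['time_s'],s['force'])
vv,uu=np.mgrid[20:290,180:460]
o,r=rays(C,np.c_[uu.ravel(),vv.ravel()]);W=o+r*d[20:290,180:460].ravel()[:,None]
z=W[:,2].reshape(uu.shape)
for lo,hi,zz in((108,165,132),(58,75,64),(12,28,20)):
    m=np.zeros((480,640),bool);m[20:290,180:460]=(z>lo)&(z<hi)
    for c in blobs(m,150):
        P=plane(C,c[:,0],zz);print(lo,np.round(cen(c)),cv2.contourArea(c),np.median(z[(z>lo)&(z<hi)]),rect(P),P[:,:2].min(0),P[:,:2].max(0))
```

```text
[564.5400875   24.39520041  82.09517816] 24.116242861635524 23.25 [ 0.2950271  -0.35523889 -2.06709168]
108 [323. 242.] 6227.5 148.85391418856466 [565.6  57.4  51.7  48.3  -2.1] [538.88124516  32.30079841] [590.53327894  81.88878414]
58 [325. 100.] 1617.5 68.54938998091082 [569.5 128.2  59.   10.3  -2.1] [540.10077402 122.63434892] [599.07299133 134.45753891]
58 [325.  38.] 4437.5 68.54938998091082 [570.7 162.3  71.   20.2  -2.1] [535.28977497 151.06715824] [606.19033087 173.66798757]
12 [325.  81.] 871.5 19.193461138499146 [570.2 148.8  31.9  14.   -2.1] [554.22735466 141.22762744] [586.15544768 155.78620074]
12 [326. 157.] 24086.5 19.193461138499146 [568.   80.4 185.6 128.8  88.1] [500.71129329 -14.37650517] [634.90654185 175.24815226]
```

View pics/w8.png

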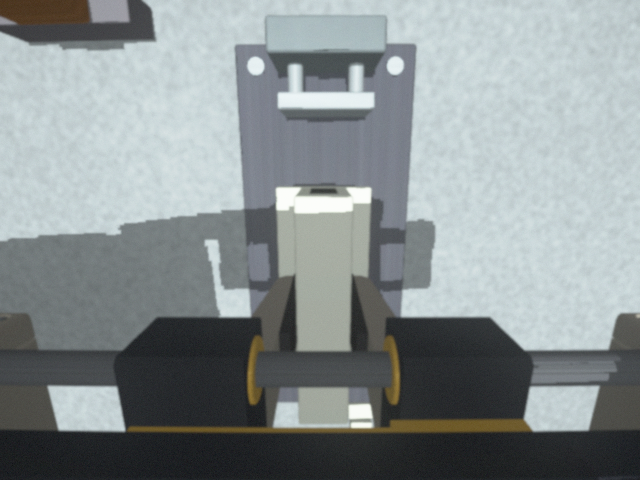

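The profile is gripped and aligned with the plate; stop at (325,100), profile end at (323,190), about 41 mm away. Lower to the plate.

Call:
carry_out(moves=[[2, 1.2, 25, 0], [8, 1.2, 50, 0], [10, 1.2, 68, 0], [10, 1.2, 76, 0], [10, 1.2, 78, 0], [10, 1.2, 78, 0], [10, 1.2, 78, 0]])

```text
time_s: 24.18
tool_pos: [567.0, 35.2, 4.9]
eef_rot: [0.72, 0.694, 0.0, 0.0]
force: [0.4, 0.6, -1.7]
width: 23.9
grasp_force: 30.0
```

Call:
carry_out(moves=[[0, 0, 1, 0], [0, 0, 2, 0], [0, 0, 2.5, 0], [0, 0, 2.5, 0], [0, 0, 2.5, 0]])

```text
time_s: 24.8
tool_pos: [566.5, 35.3, 2.1]
eef_rot: [0.72, 0.694, 0.0, 0.0]
force: [-2.3, -0.3, 5.3]
width: 23.7
grasp_force: 30.0
```

Call:
carry_out(moves=[[1, 0, -0.6, 0], [4, 0, -0.6, 0], [8, 0, -0.6, 0], [12, 0, -0.6, 0], [16, 0, -0.6, 0], [20, 0, -0.6, 0], [23, 0, -0.6, 0], [25, 0, -0.6, 0], [26, 0, -0.6, 0], [26, 0, -0.6, 0], [26, 0, -0.6, 0]])

```text
time_s: 26.18
tool_pos: [567.4, 61.2, 2.3]
eef_rot: [0.72, 0.694, -0.0, 0.0]
force: [-0.4, -0.3, -1.9]
width: 24.3
grasp_force: 30.0
```

Call:
carry_out(moves=[[1, 0, 0, 0], [2, 0, 0, 0], [3, 0, 0, 0], [4, 0, 0, 0], [5, 0, 0, 0], [6, 0, 0, 0], [7, 0, 0, 0], [7, 0, 0, 0], [7, 0, 0, 0]])

```text
time_s: 27.3
tool_pos: [567.6, 68.3, 2.3]
eef_rot: [0.72, 0.694, 0.0, -0.0]
force: [-0.5, -0.9, -1.9]
width: 24.0
grasp_force: 30.0
```

Call:
carry_out(moves=[[0.7, 0, 0, 0], [1.4, 0, 0, 0], [2, 0, 0, 0], [2, 0, 0, 0], [2, 0, 0, 0]])

```text
time_s: 27.92
tool_pos: [567.7, 70.1, 2.3]
eef_rot: [0.72, 0.694, -0.0, 0.0]
force: [0.3, -3.8, -1.3]
width: 23.7
grasp_force: 30.0
```

Run:
```python
from h import *
for i in range(2):
    s,p,d,C,hsv=grab("wrist",f"w9{i}.png");print(s['tool_pos'],s['force'])
vv,uu=np.mgrid[2:290,180:460]
o,r=rays(C,np.c_[uu.ravel(),vv.ravel()]);W=o+r*d[2:290,180:460].ravel()[:,None]
Z=W[:,2].reshape(uu.shape);Y=W[:,1].reshape(uu.shape)
for v in range(10,170,8):print(v+2,np.round(Y[v,145-10:145+10:9],1),np.round(Z[v,145-10:145+10:9],1))
```

```text
[567.72208238  70.14589173   2.29408789] [ 0.3156765  -3.83934513 -1.25550161]
[567.74258605  70.14101086   2.29381994] [ 1.10825795 -4.87025462 -1.11607729]
12 [216.3 216.2 216.4] [ 0.5  0.2 -0.6]
20 [212.6 212.7 212.6] [ 0.1 -0.8 -0.9]
28 [209.3 209.2 208.5] [-1.6 -1.7 -0.2]
36 [205.2 204.9 204.6] [-1.  -0.7 -0.4]
44 [201.4 200.8 201. ] [-1.4 -0.1 -1.2]
52 [197.2 197.  196.8] [-0.9 -0.6 -0.6]
60 [193.  193.  193.1] [-0.3 -0.9 -2. ]
68 [172.5 172.3 172.1] [68.7 69.2 69.3]
76 [169.6 169.6 169.2] [69.8 69.  70.2]
84 [166.9 166.8 166.5] [69.5 69.2 70.3]
92 [164.3 164.2 163.8] [68.5 68.7 70. ]
100 [161.5 161.1 161.4] [68.6 70.2 67.5]
108 [158.5 158.6 158.5] [69.9 68.6 67.9]
116 [155.9 155.6 155.5] [68.4 69.9 69.5]
124 [153.9 153.9 153.7] [58.7 57.2 57.7]
132 [153.6 153.5 153.2] [20.  19.3 20.3]
140 [149.7 149.5 149.3] [18.6 18.2 18.8]
148 [145.5 145.4 145.2] [20.1 20.  18.7]
156 [141.5 141.3 141.1] [19.9 19.8 19.4]
164 [137.3 137.1 137. ] [18.6 19.3 20. ]
```

Contact at about 70 mm (≈4 N). Push on 7 mm slowly.

Call:
carry_out(moves=[[0.7, 0, 0, 0], [1.4, 0, 0, 0], [2.1, 0, 0, 0], [2.8, 0, 0, 0], [3.5, 0, 0, 0], [4.2, 0, 0, 0], [4.9, 0, 0, 0], [5.6, 0, 0, 0], [6.3, 0, 0, 0], [7, 0, 0, 0], [7, 0, 0, 0], [7, 0, 0, 0], [7, 0, 0, 0]])

```text
time_s: 29.65
tool_pos: [568.0, 76.5, 2.3]
eef_rot: [0.72, 0.694, -0.0, 0.0]
force: [0.0, -9.4, 0.1]
width: 23.8
grasp_force: 30.0
```

Run:
```python
from h import *
s,p,d,C,hsv=grab("wrist","w10.png");print(s['tool_pos'],s['force'],s['width'])
vv,uu=np.mgrid[2:330,180:460]
o,r=rays(C,np.c_[uu.ravel(),vv.ravel()]);W=o+r*d[2:330,180:460].ravel()[:,None]
z=W[:,2].reshape(uu.shape)
for lo,hi,zz in((55,68,64),(68,85,70),(22,36,28)):
    m=np.zeros((480,640),bool);m[2:330,180:460]=(z>lo)&(z<hi)
    for c in blobs(m,150):
        P=plane(C,c[:,0],zz);print(lo,np.round(cen(c)),cv2.contourArea(c),rect(P),P[:,:2].min(0),P[:,:2].max(0))
```

```text
[567.99521347  76.47029553   2.34939607] [ 0.03190381 -9.35780125  0.11156967] 23.83407168744046
55 [281. 295.] 271.5 [548.4  88.2  14.8   5.3  -2. ] [540.95930014  85.31498901] [555.78523856  90.91638701]
55 [366. 295.] 276.0 [587.7  87.   15.4   5.8  -2.1] [580.08355542  83.87304185] [595.29371489  90.09170042]
55 [323. 182.] 3458.0 [569.8 136.4  58.7  11.   -2.1] [540.4508     130.79605054] [599.01123322 142.92969192]
55 [322. 139.] 272.5 [570.2 154.8  67.4   2.3  -2.1] [536.55426298 152.51469573] [603.877649   156.40423708]
68 [323. 269.] 8743.5 [568.8 102.9  62.4  58.4  -2.1] [536.75414013  73.22132562] [599.10978016 132.42513327]
68 [323. 111.] 9466.5 [570.8 163.6  68.3  19.7  -2.1] [536.48669221 152.92330802] [605.06851778 174.00926258]
22 [361. 235.] 1310.0 [589.  104.6  45.5   9.6  89.1] [583.88728527  81.79666372] [593.91528728 127.39171266]
22 [286. 235.] 1304.0 [549.  106.   45.3   9.9  87.9] [543.38895745  83.56343   ] [554.84898604 128.83400482]
```

View pics/w10.png

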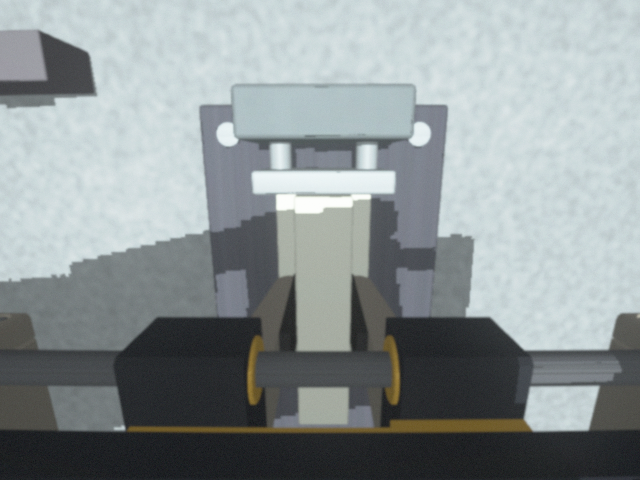

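The end sits square on the stop, which has moved from y = 128.2 to 136.4 (8 mm) at 9.4 N. Settle, then hand in.

Call:
carry_out(moves=[[0, 0, 0, 0], [0, 0, 0, 0], [0, 0, 0, 0], [0, 0, 0, 0]])

```text
time_s: 30.2
tool_pos: [568.0, 76.4, 2.3]
eef_rot: [0.72, 0.694, -0.0, 0.0]
force: [-0.3, -8.8, -0.5]
width: 24.0
grasp_force: 30.0
```

```bash
python3 -c "
from h import *
s=bot.state();print(s['tool_pos'],s['force'],s['joint_vel'].round(3),s['time_s']);print(bot.hand_in())"
```

```text
[567.98396525  76.4370417    2.34655295] [-0.28259998 -8.82167909 -0.52309751] [-0.002  0.001  0.002  0.     0.002  0.002] 30.2
the job is handed in; nothing more can be done
None
```

I handed the job in at 30 s (no verdict returned): all four offcuts are off the plate, the scraper stands let go on the bench, and the gripped profile holds the stop about 8 mm in at about 9 N.

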